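# Open the syrup jugs for filling and put out the one whose lid sticks

### The job

The three lidded syrup jugs on the round wooden stand are to be opened for refilling, but one has dried syrup in its hinge and its lid binds part-way. Try all three: with closed fingers press each thumb plate gently down until the lid is wide open and stays so; where you feel it bind, stop at once, do not force it, and let it fall shut. Then lift the sticking jug out of its seat and set it down gently, upright, shut and wholly on the glass board to be washed, leaving the two good jugs open in their seats and everything else as it was.

Things in the scene. Friction and masses are not known exactly. Their poses are not given: they have to be found in the camera images.
- stand: round wooden stand, 248 mm across, fixed, on the hob; origin at the centre of its underside. On its floor (12 mm up) three seat rings (10 mm high, 87 mm inside) lie on a circle of 72 mm radius, each holding a jug loosely; a knob 46 mm high stands in the middle.
- jug_1_grip (a point): white ceramic syrup jug, 0.75 to 0.95 kg; the point on its axis 85 mm above its foot, where its upright 58 mm wide neck (46 to 106 mm up) can be grasped along y. Foot 80 mm across, steel lid up to 115 mm. +z up, +x to the lip, -x to the handle (to 65 mm from the axis, at most 89 mm up) and the thumb plate above it. The three jugs look alike.
- jug_2_grip (a point): the same point and axes of the second jug, which looks just the same
- jug_3_grip (a point): the same point and axes of the third jug, which looks just the same
- jug_1_thumb (a point): where to press the first jug's steel thumb plate: on top, 4 mm from its free end (plate 18 mm wide, 36 mm long, sloping up at 0.55 rad). Shut, it is 61 mm from the jug's axis and 129 mm above the foot; a finger 22 mm deep pressed down there to 98 mm above the foot opens a good lid to 1.1 rad. The hinge lies along the jug's y, 34 mm from the axis, 110 mm up; the open lid reaches 173 mm up.
- jug_2_thumb (a point): the same on the second jug
- jug_3_thumb (a point): the same on the third jug
- jug_1_lid (a joint): opening of the first jug's lid, rad: 0 shut, 1.35 open stop. Its stiff hinge holds it open once it is swung past about 1.0; let go below 0.7 the heavy lid falls shut. A good lid takes 1 to 2.5 N on the thumb plate all the way. One of the three (which, is not told) binds at 0.2 to 0.5: the force climbs by 1 to 3 N a mm. Press until you clearly feel it (4 to 5 N); 10 N is forcing it.
- jug_2_lid (a joint): the same of the second jug's lid
- jug_3_lid (a joint): the same of the third jug's lid
- board: green glass chopping board, 199 x 301 x 8 mm, fixed, on the hob to the right; origin at the centre of its underside, x along the short side, y along the long side
- mug: small white mug with handle, 62 x 88 x 50 mm, bystander at the back; origin under its foot
- tea_jar: low glass jar of tea, 95 mm across, 96 mm high, bystander at the back; origin under its foot
- salt_shaker: slim steel shaker, 29 mm across, 74 mm high, bystander at the back left; origin under its foot
- pepper_shaker: the second such shaker beside it; origin under its foot

How it is judged:
By the outcome, as a careful person would: the job done as asked, in the order asked, and still so for the second after the job is handed in, with the robot touching nothing.
It also fails if it takes over 69 s, if anything falls off the work surface, if the arm or the gripper's body presses on something with over 40 N, if the wrist force passes 120 N, or if a joint passes its speed limit or range.

### The arm

A 6-joint arm with a two-finger parallel gripper is mounted at the origin on a cart in front of the work surface, level with it; the furniture and walls round the work are solid. World frame = base frame: x ahead of the robot, y to its left, z up, the work surface at z = 0. Lengths are in m, angles in rad, forces in N, time in s.
With the tool pointing down it reaches from about 0.275 to 1 m from the base axis. Payload 8.4 kg.
Tool frame: the origin (TCP) lies on the centre line of the jaws, within the pads' length; the fingertips stand 17 mm ahead of it and the grasp point (between the pads) lies 2 mm behind it (bot.tcp_to_tips is the z of the fingertips in the tool frame, in m); z points along the fingers, y is the line along which they close (so a half turn about z gives the same grasp; the last joint's range is limited). The gripper opens to 85 mm and grips with 20 to 120 N. Pads are 22 mm wide; open, the fingers measure 114 mm over their backs; the gripper's body (76 mm by 85 mm) begins 54 mm behind the grasp point. The pads swing forward as they close: fully open they stand 13 mm farther back than shut.
Start: joints at [-0.794, 0.353, 1.633, -0, 1.155, -0.002], TCP at [0.439, -0.445, 0.248] pointing down, gripper open.
Joint ranges: [-2.63, 2.63], [-0.92, 2.1], [0.06, 2.66], [-1.3, 4.44], [0, 2.69], [-3.02, 3.02]. Speed limits (rad/s): [2.22, 2.22, 2.79, 3.14, 3.14, 3.14].

### API

Orientations are given as a unit quaternion [x, y, z, w].
In Python, from workcell import bot, hand, kinematics, get_obs, vision, hand_in gives the robot as it stands. The module is installed in compiled form; this text tells all that it offers. Calls block until the motion is done:
- bot.reach(position, orientation): joint-space move of the TCP to a pose.
- bot.servo_line(position, ori=None, velocity=0.15): straight line of the TCP; ori=None keeps the orientation; velocity is the mean speed in m/s.
- bot.goto_joints(angles): joint-space move.
- hand.move_gripper(opening, strength=None): finger opening in m; strength is the grip in N (None keeps the last); returns when the fingers have stopped.
- bot.dwell(seconds).
- kinematics.solve_ik(position, orientation): joint angles nearest the present ones, or None.
- get_obs(): the state.
- vision.read_camera(name): name is "scene" or "top" or "wrist"; returns a dict with "frame" (420x560x3 uint8, red, green, blue), "intrinsics" (3x3 intrinsics, pixels), "view" (4x4, takes a point from world to camera coordinates). Camera axes: x right, y down, z forward; pixel columns grow to the right and rows downward; lengths in m; the calibration is good to about 2 mm. The wrist camera is an equidistant fisheye: a pixel r from the principal point sees the ray r / f radians off the axis. A picture is of the moment at which its call begins. There is no depth.
A pose or a line that the arm cannot do raises bot.IKError and nothing moves.
- hand_in(): hands the job in; it is judged then, once.
The state is a dict: "time_s": time; "joint_pos": joint angles; "joint_vel": joint speeds; "joint_efforts": joint torques, N m; "position": TCP position; "orientation": TCP orientation; "wrist_force": force on the tool from outside, world axes, zero at the start; "ft_torque": the same for the moment, N m; "gripper_width": finger opening in m; "grip_force": force on a finger pad.
Only numpy, scipy, OpenCV 4.12 (cv2) and the standard library are available. Lean on these libraries where they do the work, as an engineer would, in place of code of your own. Each camera call takes 0.05 s, during which the arm holds its last target. There are 200 camera calls.

## Working session

There is one attempt and no reset: what is moved stays moved. The work goes in short steps, each a Python script; the robot and the scene stay as the last script left them, time stands still between calls to the robot, and variables do not carry over. Pictures are saved under pics/ and viewed, at most 10 in all, crops included, and the job is handed in when it is done.

```bash
mkdir -p pics; python3 - <<'E'
from workcell import *
import cv2,numpy as np
for n in ("scene","top"):
    d=vision.read_camera(n); cv2.imwrite(f"pics/{n}0.png",d["frame"][:,:,::-1]); np.savez(f"{n}0.npz",**d)
    print(n,d["intrinsics"].round(1).tolist(),d["view"].round(3).tolist())
o=get_obs();print(o["time_s"],o["orientation"],o["wrist_force"],o["gripper_width"],bot.tcp_to_tips)
E
```

```text
scene [[547.0, 0.0, 282.4], [0.0, 547.0, 206.6], [0.0, 0.0, 1.0]] [[0.885, -0.465, -0.012, -0.527], [-0.386, -0.719, -0.578, 0.335], [0.26, 0.516, -0.816, 1.045], [0.0, 0.0, 0.0, 1.0]]
top [[545.8, 0.0, 279.1], [0.0, 545.8, 208.2], [0.0, 0.0, 1.0]] [[-0.023, -1.0, -0.001, 0.043], [-0.983, 0.023, -0.182, 0.623], [0.182, -0.003, -0.983, 1.084], [0.0, 0.0, 0.0, 1.0]]
0.1 [ 9.25135463e-01  3.79636633e-01 -2.51432752e-04 -5.82275657e-04] [0.12755866 0.67572559 0.27597206] 0.08553129387333477 0.017
```

View pics/scene0.png

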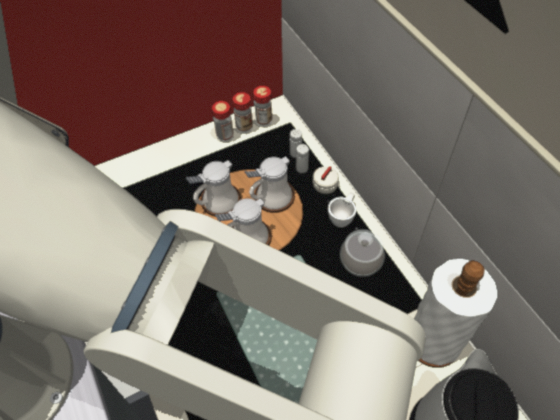

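View pics/top0.png

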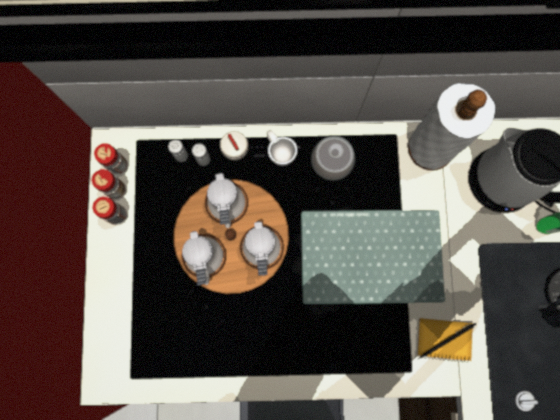

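The jugs sit in the top view at about (223,198), (200,255) and (262,245), with dark thumb plates toward the robot. The board spans about (302–443, 210–303). Next I'll zoom in.

```bash
cat > h.py <<'E'
from workcell import *
import cv2,numpy as np
def ray(d,uv,z):
    K,V=d["intrinsics"],d["view"];R,t=V[:3,:3],V[:3,3];c=-R.T@t
    r=R.T@np.linalg.inv(K)@np.array([uv[0],uv[1],1.]);return c+r*(z-c[2])/r[2]
def proj(d,p):
    q=d["view"][:3,:3]@np.asarray(p)+d["view"][:3,3];q=d["intrinsics"]@q;return q[:2]/q[2]
E
python3 - <<'E'
from h import *
d=np.load("top0.npz");f=d["frame"]
c=f[165:305,165:300];cv2.imwrite("pics/c1.png",cv2.resize(c[:,:,::-1],None,fx=4.3,fy=4.3,interpolation=cv2.INTER_CUBIC)[:600])
hsv=cv2.cvtColor(f,cv2.COLOR_RGB2HSV)
m=cv2.inRange(hsv,(5,90,60),(22,255,255));m[:,:165]=0;m[:,300:]=0;m[320:]=0;m[:170]=0
cn=max(cv2.findContours(m,0,1)[0],key=cv2.contourArea);h=cv2.convexHull(cn)
# hull points cast to stand rim-top plane (try heights)
for z in (0.012,0.022,0.03):
    P=np.array([ray(d,p[0],z)[:2] for p in h]);(cx,cy),r=cv2.minEnclosingCircle(P.astype(np.float32))
    A=np.c_[2*P,np.ones(len(P))];s=np.linalg.lstsq(A,(P**2).sum(1),rcond=None)[0];print("stand",z,cx,cy,r,s[:2],np.sqrt(s[2]+s[0]**2+s[1]**2))
print("knob",ray(d,(230.5,234.5),.046))
b=f[210:303,302:443].reshape(-1,3).mean(0);print(b)
hh=cv2.inRange(hsv,(60,25,60),(100,255,255));hh[:,:290]=0;hh[:,450:]=0
cn=max(cv2.findContours(hh,0,1)[0],key=cv2.contourArea);q=cv2.minAreaRect(cn);P=[ray(d,p,.008)[:2] for p in cv2.boxPoints(q)]
print("board",np.array(P).round(3).tolist(),np.mean(P,0))
E
```

```text
stand 0.012 0.575722336769104 0.13477063179016113 0.12552206218242645 [0.57569927 0.13442602] 0.12492587347377333
stand 0.022 0.57435542345047 0.13389761745929718 0.12444771081209183 [0.5743327  0.13355596] 0.12385568393400813
stand 0.03 0.5732621550559998 0.13319921493530273 0.12358804047107697 [0.57323944 0.13285991] 0.12299953230219651
knob [0.57240883 0.13201091 0.046     ]
[126.06718524 142.12811714 133.00289789]
board [[0.628, -0.019], [0.621, -0.324], [0.421, -0.309], [0.428, -0.013]] [ 0.52463967 -0.16600993]
```

View pics/c1.png

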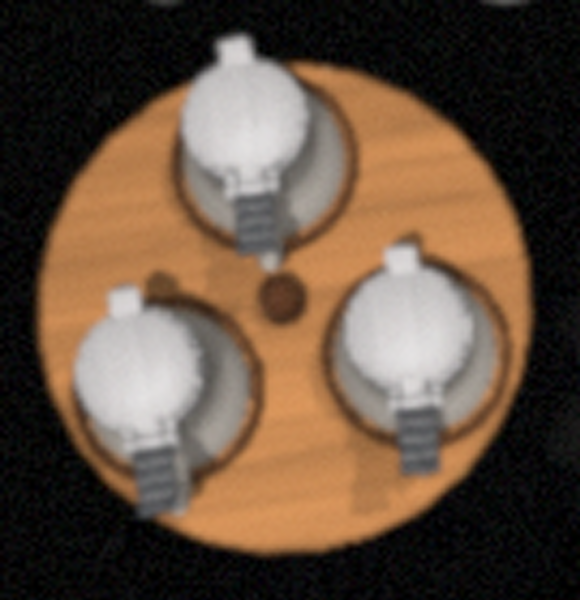

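```bash
python3 - <<'E'
from h import *
d=np.load("top0.npz");s=4.3
C=np.array([.574,.1335])
for n,l,e,p in (("A",(245,120),(260,252),(236,45)),("B",(138,370),(160,514),(124,295)),("C",(408,328),(421,472),(401,255))):
    g=lambda q,z: ray(d,(np.array(q)+.5)/s-.5+165,z)[:2]
    L=g(l,.125);E=g(e,.143);P=g(p,.116);v=L-E
    w=P-E
    print(n,L.round(4),E.round(4),"d",np.linalg.norm(v).round(4),"yaw",np.arctan2(v[1],v[0]).round(3),np.arctan2(w[1],w[0]).round(3),"r",np.linalg.norm(L-C).round(4),"az",np.degrees(np.arctan2(*(L-C)[::-1])).round(1))
E
```

```text
A [0.6455 0.1421] [0.5811 0.1338] d 0.0649 yaw 0.129 0.13 r 0.072 az 6.9
B [0.5315 0.1907] [0.466  0.1781] d 0.0666 yaw 0.191 0.201 r 0.0713 az 126.6
C [0.5477 0.0688] [0.4817 0.0636] d 0.0662 yaw 0.08 0.082 r 0.0698 az -112.1
```

```bash
cat >> h.py <<'E'
J={"A":((.6455,.1421),(.5811,.1338)),"B":((.5315,.1907),(.4660,.1781)),"C":((.5477,.0688),(.4817,.0636))}
T=bot.tcp_to_tips
def yaw(n):
    L,E=map(np.array,J[n]);v=L-E;return np.arctan2(v[1],v[0])
def quat(psi):
    # of the two equivalent half turns, the one with last joint nearest 0
    return min(([np.cos(a/2),np.sin(a/2),0,0] for a in (psi,psi+np.pi)),key=lambda q:abs(q[0]*0+ (lambda s:9 if s is None else abs(s[5]))(kinematics.solve_ik([.55,.13,.25],q))))
def F(n=3):
    r=[]
    for _ in range(n): r.append(get_obs()["wrist_force"][2]); bot.dwell(.01)
    return float(np.mean(r))
def press(n,ztop=.150,zend=.110):
    L,E=map(np.array,J[n]);u=(L-E)/np.linalg.norm(L-E);p=E+.004*u;q=quat(yaw(n))
    bot.reach([*p,.21+T],q);bot.servo_line([*p,ztop+T],velocity=.1);bot.dwell(.2);f0=F(6);z=ztop;log=[];res="open"
    print(n,"t",get_obs()["time_s"],"f0",f0,"tip z",get_obs()["position"][2]-T)
    while z>zend:
        z-=.001 if not log or log[-1][1]<2.8 else .0005
        bot.servo_line([*p,z+T],velocity=.02);f=F(2)-f0;log.append((round(z*1e3,1),round(f,2)))
        if f>4.3: res="BIND";break
    print(log,res)
    bot.servo_line([*p,ztop+T],velocity=.05);bot.servo_line([*p,.21+T],velocity=.15)
    o=get_obs();print("t",o["time_s"]);return res
E
python3 - <<'E'
from h import *
hand.move_gripper(0.0)
print(press("A"))
d=vision.read_camera("top");cv2.imwrite("pics/a1.png",cv2.resize(d["frame"][130:320,140:320,::-1],None,fx=3,fy=3,interpolation=cv2.INTER_CUBIC))
E
```

```text
A t 4.0083 f0 -0.0662345200698537 tip z 0.1506326193711287
[(149.0, 0.27), (148.0, 0.08), (147.0, 0.31), (146.0, 0.36), (145.0, 0.08), (144.0, 0.18), (143.0, 0.96), (142.0, 0.8), (141.0, 0.44), (140.0, 0.15), (139.0, 0.18), (138.0, 0.56), (137.0, 0.26), (136.0, 0.03), (135.0, 0.33), (134.0, 0.86), (133.0, 0.22), (132.0, -0.0), (131.0, 0.79), (130.0, 0.73), (129.0, 1.64), (128.0, 1.94), (127.0, 2.78), (126.0, 3.64), (125.5, 4.71)] BIND
t 11.8667
BIND
```

View pics/a1.png

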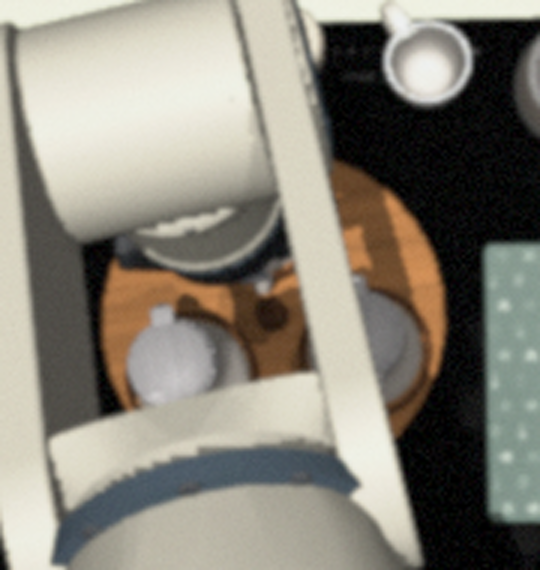

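The jug at the back (A) binds: force climbs about 1 N/mm from roughly 14 mm of press, and I stopped at 4.7 N. The arm hides it in the picture. Now the other two.

```bash
python3 - <<'E'
from h import *
print(press("B",.147,.1095));print(press("C",.147,.1095))
L=np.array(J["C"][0])
d=vision.read_camera("wrist");cv2.imwrite("pics/w1.png",d["frame"][:,:,::-1])
E
```

```text
B t 13.5083 f0 0.22692891672929452 tip z 0.14757555481375112
[(146.0, -0.56), (145.0, -0.89), (144.0, -0.67), (143.0, 0.61), (142.0, 0.62), (141.0, -0.17), (140.0, 0.26), (139.0, 0.57), (138.0, 0.02), (137.0, 0.27), (136.0, 0.7), (135.0, 0.44), (134.0, -0.45), (133.0, 0.36), (132.0, -0.04), (131.0, 0.05), (130.0, -0.03), (129.0, 0.42), (128.0, -0.09), (127.0, 0.38), (126.0, -0.38), (125.0, 0.04), (124.0, -0.53), (123.0, -0.35), (122.0, -0.03), (121.0, 0.76), (120.0, -0.31), (119.0, 0.59), (118.0, 0.3), (117.0, 0.38), (116.0, -0.03), (115.0, 0.03), (114.0, 0.16), (113.0, 0.2), (112.0, 0.24), (111.0, 0.14), (110.0, -0.13), (109.0, -0.37)] open
t 25.1167
open
C t 26.6833 f0 0.06981300395679935 tip z 0.14753808440969968
[(146.0, -0.1), (145.0, 0.29), (144.0, 0.33), (143.0, 0.22), (142.0, 0.13), (141.0, 0.42), (140.0, 0.12), (139.0, -0.26), (138.0, -0.23), (137.0, 0.07), (136.0, 0.53), (135.0, 0.3), (134.0, -0.27), (133.0, 0.43), (132.0, 0.25), (131.0, 0.11), (130.0, 0.16), (129.0, -1.04), (128.0, 0.09), (127.0, 0.4), (126.0, -0.08), (125.0, 0.01), (124.0, -0.21), (123.0, 0.25), (122.0, 0.19), (121.0, 0.36), (120.0, 0.96), (119.0, 0.43), (118.0, 0.82), (117.0, -0.01), (116.0, 0.41), (115.0, 0.25), (114.0, -0.13), (113.0, 0.52), (112.0, 1.24), (111.0, 0.11), (110.0, 0.0), (109.0, -0.82)] open
t 38.2917
open
```

View pics/w1.png

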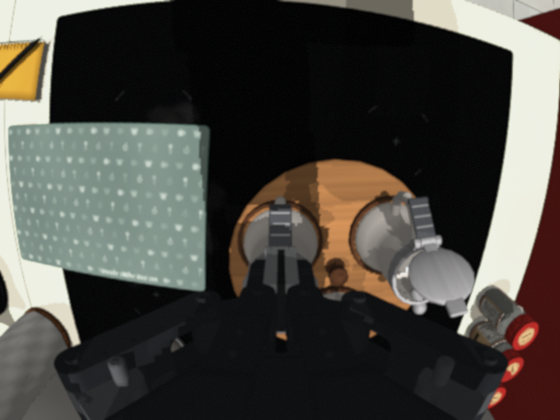

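```bash
python3 - <<'E'
from h import *
q=quat(yaw("C"));p=get_obs()["position"]
bot.reach([.44,-.10,.30],q)
print(get_obs()["time_s"])
a=vision.read_camera("top")["frame"][150:310,150:310];b=vision.read_camera("scene")["frame"][120:280,160:320]
cv2.imwrite("pics/ab.png",cv2.resize(np.hstack([a,b])[:,:,::-1],None,fx=2.5,fy=2.5,interpolation=cv2.INTER_CUBIC))
E
```

```text
39.1083
```

View pics/ab.png

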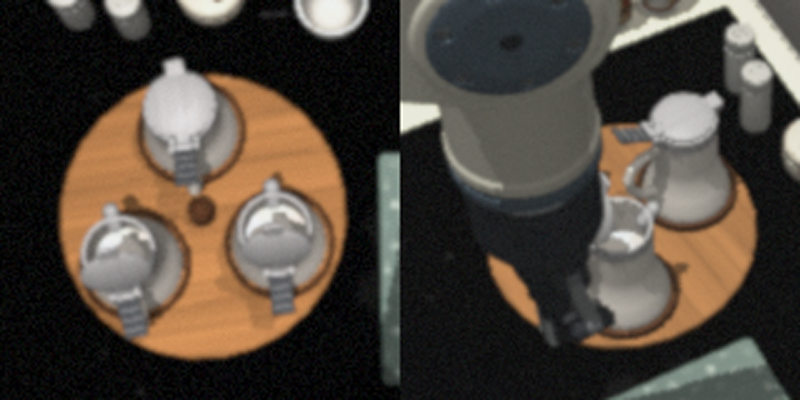

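B (left) and C (right) stand open with their mouths visible, and A (back) is shut. Now I'll grasp A.

```bash
python3 - <<'E'
from h import *
q=quat(yaw("A"));L=J["A"][0]
hand.move_gripper(.085,40)
bot.reach([*L,.25],q);bot.servo_line([*L,.094],velocity=.1)
hand.move_gripper(0.0,45);bot.dwell(.2)
o=get_obs();print(o["time_s"],o["position"],o["gripper_width"],o["grip_force"],o["wrist_force"])
bot.servo_line([*L,.125],velocity=.05)
o=get_obs();print(o["time_s"],o["position"],o["gripper_width"],o["grip_force"],o["wrist_force"],o["ft_torque"])
E
```

```text
43.5 [0.64572113 0.14226725 0.09459779] 0.05714901306637372 47.99688756465912 [-1.55439309  0.94914616  4.92952205]
44.2667 [0.64531306 0.1420255  0.12490527] 0.057127127301167355 49.70928132534027 [-0.03351966 -0.012553   -8.72944167] [ 0.02335176 -0.01530163 -0.0726467 ]
```

```bash
python3 - <<'E'
from h import *
L=J["A"][0];B=(.525,-.166)
bot.servo_line([*L,.31],velocity=.15);bot.servo_line([*B,.31],velocity=.2)
bot.servo_line([*B,.12],velocity=.12);bot.servo_line([*B,.096],velocity=.04);bot.dwell(.2)
f0=F(5);z=.096;o=get_obs();print(f0,o["position"],o["gripper_width"],o["time_s"])
while z>.087:
    z-=.0007;bot.servo_line([*B,z],velocity=.015);f=F(2)
    if f-f0>2.5: break
print("down",z,f,get_obs()["position"][2],get_obs()["time_s"])
d=vision.read_camera("top");cv2.imwrite("pics/p1.png",cv2.resize(np.hstack([d["frame"][150:330,150:460,::-1]]),None,fx=2.5,fy=2.5))
E
```

```text
-8.718357853777107 [ 0.52518621 -0.16607301  0.09623338] 0.05725921860970735 50.175
down 0.08969999999999995 2.118802615603478 0.09020928994425453 52.575
```

View pics/p1.png

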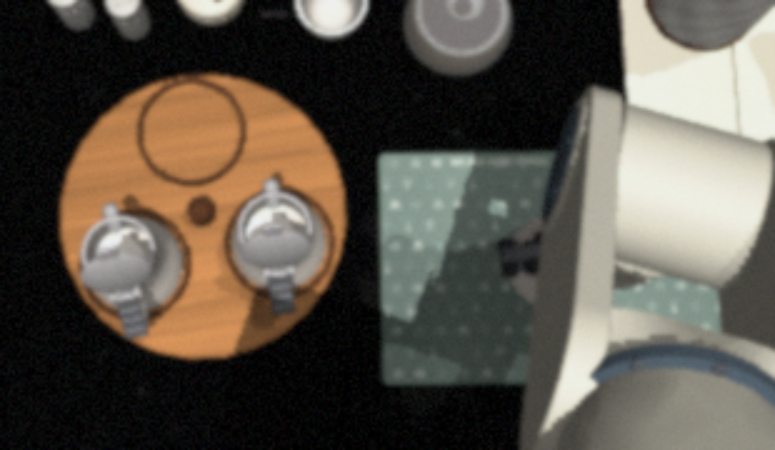

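B and C are still open in their seats, and A is in the gripper, touching the board at the expected height. Next I release it and retreat.

```bash
python3 - <<'E'
from h import *
B=(.525,-.166)
hand.move_gripper(.085,40);bot.dwell(.2);bot.servo_line([*B,.28],velocity=.1)
bot.goto_joints([0.9,*get_obs()["joint_pos"][1:]]) if False else bot.reach([.36,-.02,.32],quat(0.13))
d=vision.read_camera("top");print(get_obs()["time_s"],get_obs()["wrist_force"])
cv2.imwrite("pics/p2.png",cv2.resize(d["frame"][120:330,150:460,::-1],None,fx=2.5,fy=2.5))
E
```

```text
56.225 [-0.0350106  -0.41115098 -0.84372333]
```

View pics/p2.png

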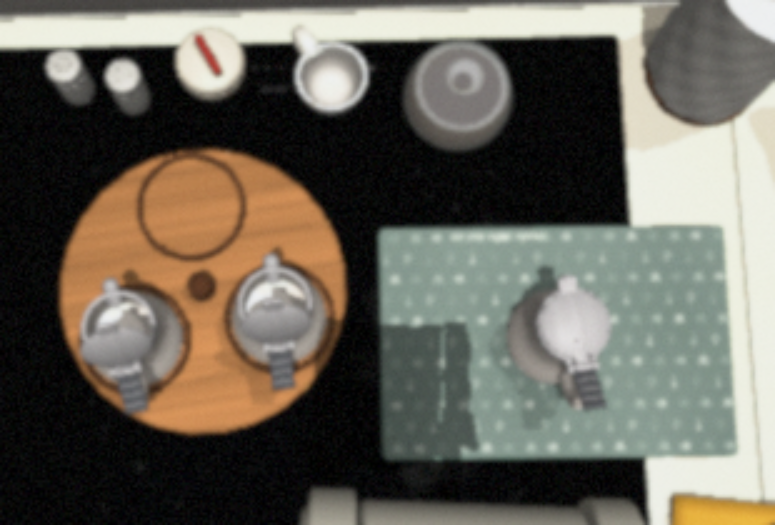

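The sticking jug stands upright and shut at about (545,335), well inside the board. The two good jugs are open in their seats.

```bash
python3 -c "
from workcell import hand_in
print(hand_in())"
```

```text
the job is handed in; nothing more can be done
None
```

The job is handed in: the sticking jug (the back one) stands upright and shut on the glass board, the two good jugs are open in their seats, and the robot's clock read 56 s of the 69 s allowed.

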